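# Start the locking knob of the tape stand without crossing its thread

## Robot

A 7-joint arm with a two-finger parallel gripper is mounted at the origin on a cart in front of the work surface, level with it; the furniture and walls round the work are solid. World frame = base frame: x ahead of the robot, y to its left, z up, the work surface at z = 0. Lengths are in m, angles in rad, forces in N, time in s.
With the tool pointing down it reaches from about 0.425 to 1.025 m from the base axis. Payload 9.4 kg.
Tool frame: the origin (TCP) lies at the very end of the fingers, on their centre line; the grasp point (between the pads) lies 19 mm behind it; z points along the fingers, y is the line along which they close (so a half turn about z gives the same grasp; the last joint's range is limited). The gripper opens to 85 mm and grips with 20 to 120 N. Pads are 22 mm wide; open, the fingers measure 114 mm over their backs; the gripper's body (76 mm by 85 mm) begins 54 mm behind the grasp point. The pads swing forward as they close: fully open they stand 13 mm farther back than shut.
Start: joints at [1.028, 0.599, -0.003, 1.599, 0.002, 0.943, -0.08], TCP at [0.326, -0.648, 0.231] pointing down, gripper open.
Joint ranges: [-2.57, 2.57], [-0.35, 1.97], [-1.29, 1.29], [0.11, 2.56], [-1.05, 4.19], [0.11, 1.86], [-2.63, 2.63]. Speed limits (rad/s): [2.22, 2.22, 3.01, 3.01, 3.14, 3.14, 3.14].

## Interface

Orientations are given as a 3x3 rotation matrix whose columns are the frame's x, y, z axes.
In Python, from bench import r gives the robot as it stands.
- The arm moves only by the tool drive_tool, never from a script. Its argument "targets" is a list of rows, each a list of 6 numbers: the shift along the world's x, y, z in cm, then the turn, a rotation vector about the world's x, y, z in rad. A call has 1 to 20 rows; each row shifts and turns the commanded pose from where the row before left it; what a row does not reach is not made up. A row lasts 1/10 s, in which the tool goes at most 50 mm and 8.59 degrees, less where a joint would pass 70% of its speed; a pose out of reach is approached as far as the arm can. A call is refused whole if a number of a shift passes 5 or a number of a turn 0.15, either way. A call with a gripper value outside its range is refused whole. "claw" is the finger opening in cm, from 0 to 8.54, set as the call begins (left out, the last holds). The fingers move at their own pace and stop on an object; "squeeze" is the grip in N (left out, the last holds). Time passes only in rows, so rows that do not move let the fingers close. It gives the time, the measured TCP pose, the force, the opening and the grip force at its end, in the units of the state.
- r.get_state(): the state, without advancing time (a new reading comes with each control period).
- r.grab_frame(name): name is "side" or "top"; returns the picture (480x640x3 uint8, red, green, blue); there is no depth.
- r.get_calibration(name): a dict with "camera_matrix" (3x3 intrinsics, pixels), "world_to_cam" (4x4, takes a point from world to camera coordinates). Camera axes: x right, y down, z forward; pixel columns grow to the right and rows downward; lengths in m; the calibration is good to about 2 mm. A picture is of the moment at which its call begins. get_calibration takes no time and is no camera call.
- r.hand_in(): hands the job in; it is judged then, once.
Trained networks look in the newest picture that a camera, given by its name, has taken for a name from the list of things; names that differ only in an ending like _2 or _b are one class to them, and where a whole thing is asked for, a point or a joint stands for the part that bears it (a point fixed in the world has none). Each returns a list of dicts, best first, with "p" (0 to 1); they miss things now and then, are a little off and sometimes report something else, mostly with a low value. They report only what shows in the picture. A call takes as long as a camera call. They do not tell look-alikes from the thing itself.
- r.search_frame(camera, label): "extent" ([left, top, right, bottom] in pixels, round what is visible of it).
- r.landmark_of(camera, label): "location" ([row, column] in pixels: a listed point, or the origin of a listed thing).
The state is a dict: "time": time; "joint_positions": joint angles; "qd": joint speeds; "joint_efforts": joint torques, N m; "ee_pos": TCP position; "tcp_rot": TCP orientation; "contact_force": force on the tool from outside, world axes, zero at the start; "torque": the same for the moment, N m; "opening": finger opening in m; "gripper_force": force on a finger pad.
Only numpy, scipy, OpenCV 4.12 (cv2) and the standard library are available. Lean on these libraries where they do the work, as an engineer would, in place of code of your own. Each camera call takes 0.05 s, during which the arm holds its last target. There are 200 camera calls.

## Task

Take the black locking knob out of its parking ring, put its shaft into the hub of the tape-roll stand and screw it clockwise until its flange is down flush on the hub, so that the roll is kept on. Start it gently by feel: the hub also has a worn false start where the thread crosses, so if the knob binds early, stop at once, lift it out and start it again at the other opening; never force it. Let go of the knob when it is home and leave everything else where it stands.

Things in the scene. Friction and masses are not known exactly. Their poses are not given: they have to be found in the camera images.
- knob: Loose black locking knob, about 0.12 kg, 69 mm tall, upright. Origin at the round lower tip of its shaft, z up along its axis. Steel shaft 22 mm in diameter with a hemispherical tip; round flange 88 mm in diameter from 30 to 36 mm above the tip; on top a bar grip along the knob's x, 50 mm long, 14 mm wide along y, up to 69 mm. Half a turn gives the same knob.
- knob_bar (a point): Where to grip the bar of the knob, across its 14 mm (along the knob's y): on the axis, 57 mm above the tip and 12 mm below the top of the bar.
- knob_lugs (a point): On the knob's axis at the underside of its two lugs (13 mm above the tip). The lugs are the knob's thread: two steel studs on opposite sides of the shaft along the knob's x axis (right under the bar), 44.5 mm across both, each 4.5 mm wide and 4.5 mm high.
- stand: Fixed tape-roll stand: square steel base plate 130 mm wide, 8 mm thick, with an upright round aluminium hub in its middle, 66 mm in diameter, with a brown tape roll round it (110 mm wide, top 1.5 mm under the rim). Origin at the underside of the plate on the hub's axis. Inside the hub sits a threaded insert; its turn is NOT told and differs. More than 40 N between knob and stand (pressing, binding, tightening) damages it.
- hub_top (a point): Centre of the hub's mouth, level with its rim, 57.5 mm above the table. The mouth is 50 mm wide; below it the insert guides the 22 mm shaft in a 25 mm bore. Flange on the rim = home = tip of the knob 30 mm below this point.
- hub_ledge (a point): On the hub's axis, level with the insert's flat ledge, 2 mm below the rim; the lugs ride on it until they find an opening. It has two pairs of like openings (two opposite each other per pair): true starts and false ones. Each is about 42 degrees wide; lugs drop in within about 8 degrees of its middle.
- hub_start (a point): On the hub's axis, level with the floor below the openings, 9.7 mm under the ledge: lugs that have dropped in, true or false, stand here. True start: clockwise (from above) they go on under the ledge with little resistance. False (crossed) start: after at most 25 degrees clockwise they bind, springy, about 2 N m per rad, and come no deeper; back off and lift 10 mm or more to turn free.
- hub_home (a point): On the hub's axis, level with the lugs' underside when home, 5.3 mm below the start: a true start leads here in 40 to 65 degrees clockwise from the drop; a springy end stop follows some 12 degrees later (no need to reach it). From the middle of a false opening the next true one is 108 degrees anticlockwise or 72 clockwise; from where a crossed knob starts to bind, about 60 degrees clockwise (lifted out).
- park_ring: Fixed aluminium ring, 72 mm outside and 56 mm inside in diameter, 36 mm tall, in which the knob is parked: its flange lies on the rim. Origin at the centre of its underside.
- staple_box: Bystander: small green box, 38 x 75 x 24 mm. Origin at the centre of its underside.
- calculator: Bystander: desk calculator, 119 x 69 x 18 mm. Origin at the centre of its underside.
- marker_black: Bystander: white marker with black cap, 137 x 18 mm, lying. Origin at the centre of its underside.
Not all that is in view belongs to the job. What is shaped like the knob but red is not meant.

How it is judged:
On the way, in this order (a step that is already met when the one before it is completed fails the run):
1. the knob's shaft stands in the hub, its lugs not yet screwed in (horizontal distance between knob and hub_top below 0.005 m and z of knob in the frame of hub_top between -0.0265 and -0.01 m and angle between knob's own z axis and vertical below 0.15 rad), for 0.2 s.
2. the knob is screwed home, flange on the hub (z of knob in the frame of hub_top below -0.0285 m and horizontal distance between knob and hub_top below 0.004 m), for 0.2 s.
At the end, for the whole second after the job is handed in: The knob is screwed into the hub with its flange within 1.5 mm of the rim (tip at least 28.5 mm below the mouth), within 4 mm of the hub's axis, upright within 0.06 rad, at rest and released (all of step 2 and angle between knob's own z axis and vertical below 0.06 rad and linear speed of knob below 0.02 m/s); the robot touches nothing.
It fails at once if the thread is forced: more than 40 N between knob and stand (contact force between knob and stand above 40 N).
It fails at once if a bystander is shoved by more than 3 cm (distance of any of staple_box, calculator, marker_black from where it was at the start of the episode above 0.03 m).
It also fails if it takes over 72 s, if anything falls off the work surface, if the arm or the gripper's body presses on something with over 40 N, if the wrist force passes 120 N, or if a joint passes its speed limit or range.

## Working session

There is one attempt and no reset: what is moved stays moved. The work goes in short steps, Python scripts to look and compute and a tool call to move; the robot and the scene stay as the last step left them, time stands still between calls to the robot, and variables do not carry over. Pictures are saved under pics/ and viewed, at most 10 in all, crops included, and the job is handed in when it is done.

Besides the shell and the picture viewer there is one more tool, called after ">>>" as name(argument=value, ...), one argument or row to a line, values as JSON. drive_tool: Moves the arm, as the interface text tells. Its arguments: {"type":"object","properties":{"targets":{"type":"array","items":{"type":"array","items":{"type":"number"}}},"claw":{"type":"number"},"squeeze":{"type":"number"}},"required":["targets"]}

```bash
mkdir -p pics
cat > h.py <<'E'
import numpy as np, cv2
from bench import r
def ray(cam,rc):
    c=r.get_calibration(cam);K=np.array(c["camera_matrix"]);T=np.array(c["world_to_cam"])
    d=T[:3,:3].T@np.linalg.solve(K,[rc[1],rc[0],1.]);o=-T[:3,:3].T@T[:3,3];return o,d
def atz(cam,rc,z):
    o,d=ray(cam,rc);return o+d*(z-o[2])/d[2]
def proj(cam,p):
    c=r.get_calibration(cam);K=np.array(c["camera_matrix"]);T=np.array(c["world_to_cam"])
    q=K@(T[:3,:3]@np.array(p)+T[:3,3]);return q[1]/q[2],q[0]/q[2]
def tri(a,b):
    A=[];B=[]
    for c,rc in (("top",a),("side",b)):
        o,d=ray(c,rc);d/=np.linalg.norm(d);P=np.eye(3)-np.outer(d,d);A.append(P);B.append(P@o)
    return np.linalg.lstsq(np.vstack(A),np.hstack(B),rcond=None)[0]
def snap(cam,fn=None):
    f=r.grab_frame(cam)
    if fn: cv2.imwrite("pics/"+fn,f[:,:,::-1])
    return f
E
python3 - <<'E'
from h import *
np.set_printoptions(precision=4,suppress=True)
for c in("top","side"):
    snap(c,c+"0.png")
    for l in("knob_bar","knob","hub_top","park_ring","stand"):
        print(c,l,[(np.round(d["location"],1),round(d["p"],2)) for d in r.landmark_of(c,l)[:3]])
    print(c,[(np.round(d["extent"]),round(d["p"],2)) for d in r.search_frame(c,"knob")])
    o,_=ray(c,(240,320));print(o)
s=r.get_state();print(s["time"],s["ee_pos"],s["tcp_rot"],s["opening"])
E
```

```text
top knob_bar [(array([220.3, 315. ]), 0.89), (array([285.9, 383.9]), 0.76)]
top knob [(array([284. , 383.7]), 0.79), (array([223.2, 318.6]), 0.69)]
top hub_top [(array([204.1, 383.6]), 0.83)]
top park_ring []
top stand [(array([208. , 381.3]), 0.68)]
top [(array([296., 204., 334., 244.]), 0.87), (array([237., 227., 276., 271.]), 0.82), (array([365., 264., 405., 305.]), 0.64), (array([349., 179., 412., 237.]), 0.62)]
[0.3626 0.0685 1.0944]
side knob_bar [(array([234.5, 373. ]), 0.86), (array([282. , 295.6]), 0.83), (array([250.3, 296.6]), 0.79)]
side knob [(array([269.5, 290.1]), 0.83), (array([254.4, 374.5]), 0.81), (array([307.7, 298. ]), 0.57)]
side hub_top [(array([222.1, 305.7]), 0.72), (array([306.7, 297.4]), 0.27)]
side park_ring [(array([306.4, 295.4]), 0.7)]
side stand [(array([240.7, 307. ]), 0.66), (array([286.7, 334.4]), 0.55)]
side [(array([272., 241., 314., 274.]), 0.77), (array([354., 227., 393., 253.]), 0.69), (array([277., 274., 317., 303.]), 0.64)]
[-0.0088  1.1466  0.7141]
0.7 [ 0.3256 -0.6478  0.2313] [[ 0.8935  0.4491 -0.0001]
 [ 0.4491 -0.8935 -0.    ]
 [-0.0001  0.     -1.    ]] 0.08587420046912891
```

View pics/top0.png

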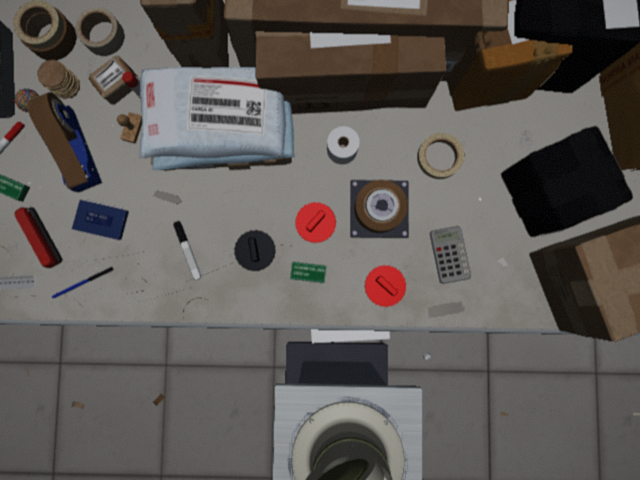

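View pics/side0.png

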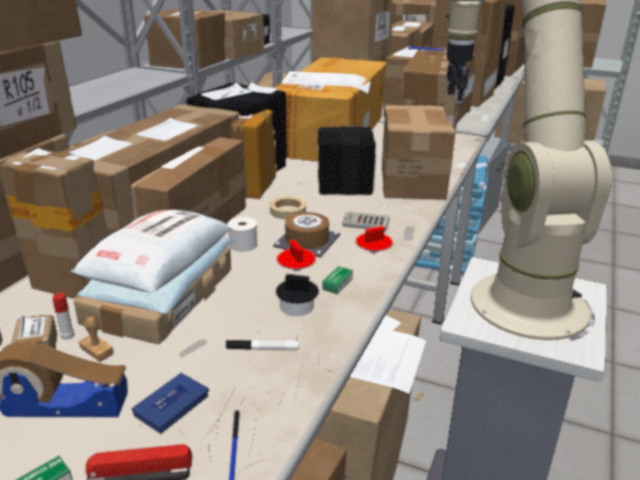

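The top view shows the black knob at (row 250, col 255), red look-alikes at (222,316) and (286,385), and the hub at (205,382). In the side view the black knob's bar is at (282,296).

Run:
```python
from h import *
np.set_printoptions(precision=4,suppress=True)
fs=[r.grab_frame("top").astype(float) for _ in range(4)];f=np.mean(fs,0).astype(np.uint8)
side=r.grab_frame("side")
g=f.max(2)
# flange mask
m=np.zeros(g.shape,np.uint8);m[222:280,226:285]=(g[222:280,226:285]<85)*255
m=cv2.morphologyEx(m,cv2.MORPH_CLOSE,np.ones((5,5)))
cs=max(cv2.findContours(m,0,2)[0],key=cv2.contourArea)
(x,y),(a,b),t=cv2.fitEllipse(cs);print("flange px",y,x,a,b,atz("top",(y,x),.040))
print("bar tri",tri((248,253.5),(282,295.6)))
sub=f[225:276,229:281];print(np.percentile(g[225:276,229:281],[1,5,20,50]))
hub=f[178:236,350:412]
o=np.hstack([cv2.resize(sub,(400,400),interpolation=3),cv2.resize(hub,(400,400),interpolation=3)])
o=np.clip(o.astype(float)*np.where(np.arange(800)<400,3,1.3)[None,:,None],0,255).astype(np.uint8)
o2=cv2.resize(side[205:320,270:345],(390,598-400+0)) 
cv2.imwrite("pics/crop1.png",o[:,:,::-1])
for n,rc in(("hub",(204.5,381.5)),):print(n,atz("top",rc,.0575))
print("hubtri",tri((204.1,383.6),(222.1,305.7)))
# tape roll ellipse
hsv=cv2.cvtColor(f,cv2.COLOR_RGB2HSV)
print("base axis px",proj("top",(0.5,0,0)),proj("top",(0.5,.1,0)))
```

```text
flange px 250.1613311767578 254.45697021484375 39.901912689208984 40.6788215637207 [0.4404 0.207  0.04  ]
bar tri [0.4434 0.2066 0.0585]
[12. 29. 36. 84.]
hub [ 0.5407 -0.0622  0.0575]
hubtri [ 0.5443 -0.0672  0.0498]
base axis px (np.float64(226.4403468112777), np.float64(350.2028332383943)) (np.float64(225.7177785094962), np.float64(305.3826302492138))
```

View pics/crop1.png

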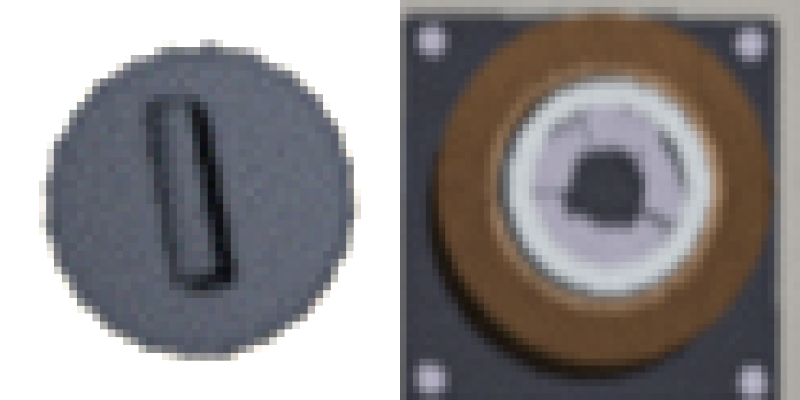

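>>> drive_tool(
  targets=[
    [2.04, 4.48, 0, 0, 0, 0.149],
    [2.04, 4.48, 0, 0, 0, 0.149],
    [2.04, 4.48, 0, 0, 0, 0.149],
    [2.04, 4.48, 0, 0, 0, 0.149],
    [2.04, 4.48, 0, 0, 0, 0.149],
    [2.04, 4.48, 0, 0, 0, 0.149],
    [2.04, 4.48, 0, 0, 0, 0.149],
    [2.04, 4.48, 0, 0, 0, 0.149],
    [2.04, 4.48, 0, 0, 0, 0.149],
    [2.04, 4.48, 0, 0, 0, 0.149],
    [-1, 4.52, 0, 0, 0, 0.149],
    [-1, 4.52, 0, 0, 0, 0.149],
    [-1, 4.52, 0, 0, 0, 0.149],
    [-1, 4.52, 0, 0, 0, 0.149],
    [-1, 4.52, 0, 0, 0, 0.149],
    [-1, 4.52, 0, 0, 0, 0.149],
    [-1, 4.52, 0, 0, 0, 0.149],
    [-1, 4.52, 0, 0, 0, 0.149],
    [-1, 4.52, 0, 0, 0, 0.149],
    [0, 0, 0, 0, 0, 0],
  ],
  claw=5,
)

```text
time: 2.95
ee_pos: [0.4383, 0.2134, 0.2322]
tcp_rot: [[-0.986, -0.167, 0.001], [-0.167, 0.986, 0.005], [-0.002, 0.004, -1.0]]
contact_force: [0.2, -0.4, -0.6]
opening: 0.05
gripper_force: 0.0
```

Run:
```python
from h import *
np.set_printoptions(precision=4,suppress=True)
s=r.get_state();print(s["time"],s["ee_pos"],s["joint_positions"],np.degrees(np.arctan2(s["tcp_rot"][1][1],s["tcp_rot"][0][1])),s["opening"])
print("bar@.075",atz("top",(249.5,253.4),.075),"hub",atz("top",(205.3,381.8),.0555),"rim",atz("top",(205.1,382.1),.0575),"plate",atz("top",(208.7,379.6),.008))
```

```text
2.95 [0.4383 0.2134 0.2322] [ 0.0806  0.4308 -0.8742  2.0961  0.4554  0.8081  0.6672] 99.5903855668236 0.049978022960880164
bar@.075 [0.4392 0.2046 0.075 ] hub [ 0.5394 -0.0631  0.0555] rim [ 0.5395 -0.0635  0.0575] plate [ 0.5397 -0.0643  0.008 ]
```

>>> drive_tool(
  targets=[
    [0.05, -0.1, -3.5, 0, 0, 0],
    [0, 0, -3.5, 0, 0, 0],
    [0, 0, -3.5, 0, 0, 0],
    [0, 0, -3, 0, 0, 0],
    [0, 0, -2, 0, 0, 0],
    [0, 0, -1.5, 0, 0, 0],
    [0, 0, -1, 0, 0, 0],
    [0, 0, -0.5, 0, 0, 0],
    [0, 0, 0, 0, 0, 0],
    [0, 0, 0, 0, 0, 0],
    [0, 0, 0, 0, 0, 0],
  ],
)

```text
time: 4.05
ee_pos: [0.4405, 0.2061, 0.0469]
tcp_rot: [[-0.988, -0.154, 0.001], [-0.154, 0.988, 0.0], [-0.001, 0.0, -1.0]]
contact_force: [-0.0, 0.7, -0.2]
opening: 0.0503
gripper_force: 0.0
```

>>> drive_tool(
  targets=[
    [0, 0, 0, 0, 0, 0],
    [0, 0, 0, 0, 0, 0],
    [0, 0, 0, 0, 0, 0],
    [0, 0, 0, 0, 0, 0],
    [0, 0, 0, 0, 0, 0],
    [0, 0, 0, 0, 0, 0],
    [0, 0, 0, 0, 0, 0],
    [0, 0, 0, 0, 0, 0],
  ],
  claw=0.6,
  squeeze=50,
)

```text
time: 4.85
ee_pos: [0.4404, 0.2061, 0.0467]
tcp_rot: [[-0.988, -0.155, 0.001], [-0.155, 0.988, 0.0], [-0.001, -0.0, -1.0]]
contact_force: [0.0, -0.5, 5.0]
opening: 0.0137
gripper_force: 48.5
```

>>> drive_tool(
  targets=[
    [0, 0, 0.5, 0, 0, 0],
    [0, 0, 1.5, 0, 0, 0],
    [0, 0, 2.5, 0, 0, 0],
    [0, 0, 3, 0, 0, 0],
    [0, 0, 2, 0, 0, 0],
    [0.9, -2.5, 0, 0, 0, 0],
    [1.0, -2.7, 0, 0, 0, 0],
    [1.0, -2.7, 0, 0, 0, 0],
    [1.0, -2.7, 0, 0, 0, 0],
    [1.0, -2.7, 0, 0, 0, 0],
    [1.0, -2.7, 0, 0, 0, 0],
    [1.0, -2.7, 0, 0, 0, 0],
    [1.0, -2.7, 0, 0, 0, 0],
    [1.0, -2.7, 0, 0, 0, 0],
    [1.0, -2.7, 0, 0, 0, 0],
    [0, -0.17, 0, 0, 0, 0],
    [0, 0, 0, 0, 0, 0],
    [0, 0, 0, 0, 0, 0],
  ],
)

```text
time: 6.65
ee_pos: [0.5387, -0.0628, 0.1414]
tcp_rot: [[-0.988, -0.156, -0.0], [-0.156, 0.988, 0.001], [0.0, 0.001, -1.0]]
contact_force: [-0.8, 0.4, -0.8]
opening: 0.0134
gripper_force: 48.9
```

Run:
```python
from h import *
np.set_printoptions(precision=4,suppress=True)
s=r.get_state();print(s["time"],s["ee_pos"],s["joint_positions"],s["contact_force"],s["torque"],s["opening"])
# hub view from first top picture, enlarged; openings vs world angle
f=cv2.imread("pics/top0.png")
hub=cv2.resize(f[190:221,366:398],None,fx=16,fy=16,interpolation=cv2.INTER_CUBIC)
hub=cv2.normalize(hub,None,0,255,cv2.NORM_MINMAX)
sd=snap("side","side1.png")[:,:,::-1]
rc=proj("side",(.5395,-.0636,.1));print(rc)
a,b=int(rc[0]),int(rc[1])
k=cv2.resize(sd[a-60:a+60,b-35:b+35],(int(70*496/120),496))
cv2.imwrite("pics/crop2.png",np.hstack([hub,k]))
```

```text
6.65 [ 0.5387 -0.0628  0.1414] [ 0.5309  0.612  -0.7594  2.0679  0.6486  0.7126  1.0764] [-0.7546  0.4097 -0.818 ] [0.0047 0.0018 0.0383] 0.013425149804805215
(np.float64(204.6165405317194), np.float64(307.45034839073145))
```

View pics/crop2.png

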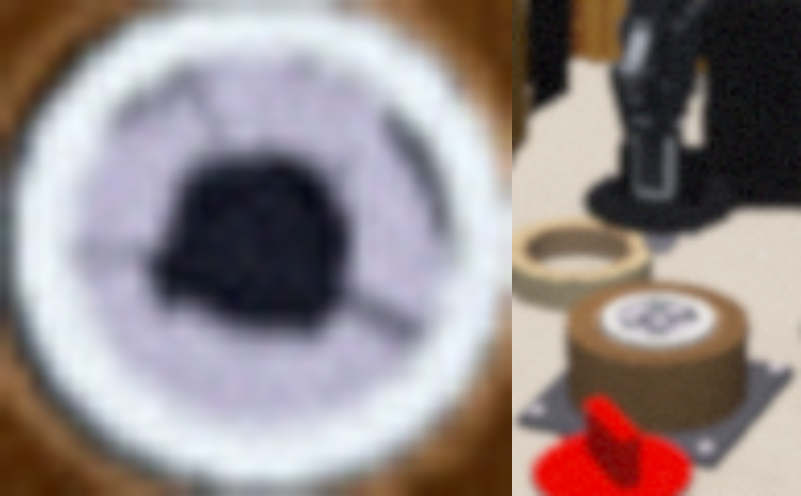

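The left crop shows opening edges at image angles of about 109°, 181° and 331°. That puts the openings at about 130°/310° and 22°/202°, and the 108° rule makes the first pair the true one, at about +41° in the world frame. The right crop shows the knob held upright above the hub.

>>> drive_tool(
  targets=[
    [0.05, -0.03, 0, 0, 0, 0.14],
    [0, 0, -0.5, 0, 0, 0.14],
    [0, 0, -1, 0, 0, 0.14],
    [0, 0, -1, 0, 0, 0.14],
    [0, 0, -1, 0, 0, 0],
    [0, 0, -0.5, 0, 0, 0],
    [0, 0, 0, 0, 0, 0],
    [0, 0, 0, 0, 0, 0],
    [0, 0, 0, 0, 0, 0],
  ],
)

```text
time: 7.6
ee_pos: [0.5399, -0.0638, 0.1018]
tcp_rot: [[-0.755, -0.655, 0.001], [-0.655, 0.755, -0.0], [-0.0, -0.001, -1.0]]
contact_force: [0.2, -0.2, -1.4]
opening: 0.0135
gripper_force: 48.9
```

Run:
```python
from h import *
np.set_printoptions(precision=4,suppress=True)
s=r.get_state();print(s["ee_pos"],s["joint_positions"],s["contact_force"])
f=np.mean([r.grab_frame("side") for _ in range(3)],0).astype(np.uint8)[:,:,::-1]
cv2.imwrite("pics/crop3.png",cv2.resize(f[160:270,260:355],(690,800*110//110))[:600] if 0 else cv2.resize(f[170:255,260:355],(665,595),interpolation=cv2.INTER_CUBIC))
```

```text
[ 0.5399 -0.0638  0.1018] [ 0.5748  0.7111 -0.8454  2.0894  0.8348  0.72    1.4606] [ 0.1787 -0.2345 -1.3912]
```

View pics/crop3.png

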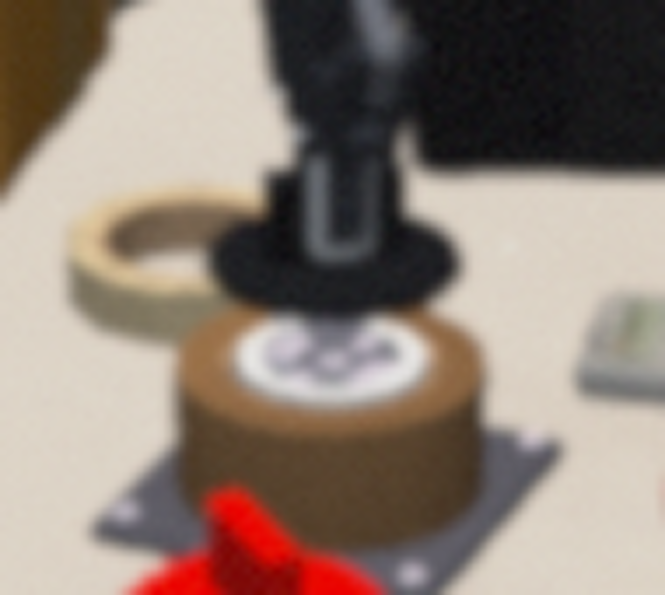

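The shaft (crop column 335) hangs right over the hub's middle (332), so I'm lowering it gently.

>>> drive_tool(
  targets=[
    [0, 0, -0.5, 0, 0, 0],
    [0, 0, -0.5, 0, 0, 0],
    [0, 0, -0.3, 0, 0, 0],
    [0, 0, -0.2, 0, 0, 0],
    [0, 0, -0.1, 0, 0, 0],
    [0, 0, -0.1, 0, 0, 0],
    [0, 0, -0.1, 0, 0, 0],
    [0, 0, -0.1, 0, 0, 0],
    [0, 0, 0, 0, 0, 0],
    [0, 0, 0, 0, 0, 0],
  ],
)

```text
time: 8.75
ee_pos: [0.5396, -0.064, 0.0823]
tcp_rot: [[-0.755, -0.656, 0.0], [-0.656, 0.755, 0.0], [-0.0, -0.0, -1.0]]
contact_force: [0.2, -0.3, -2.1]
opening: 0.0133
gripper_force: 48.9
```

>>> drive_tool(
  targets=[
    [0, 0, -0.1, 0, 0, 0],
    [0, 0, -0.1, 0, 0, 0],
    [0, 0, -0.1, 0, 0, 0],
    [0, 0, -0.1, 0, 0, 0],
    [0, 0, 0, 0, 0, 0],
    [0, 0, 0, 0, 0, 0],
  ],
)

```text
time: 9.35
ee_pos: [0.5396, -0.0639, 0.0782]
tcp_rot: [[-0.755, -0.656, 0.0], [-0.656, 0.755, 0.0], [-0.0, 0.0, -1.0]]
contact_force: [0.4, 0.3, -1.0]
opening: 0.013
gripper_force: 48.9
```

The lugs have dropped into an opening with no contact force. Lowering on to the floor.

>>> drive_tool(
  targets=[
    [0, 0, -0.1, 0, 0, 0],
    [0, 0, -0.1, 0, 0, 0],
    [0, 0, -0.1, 0, 0, 0],
    [0, 0, -0.1, 0, 0, 0],
    [0, 0, -0.05, 0, 0, 0],
    [0, 0, 0, 0, 0, 0],
    [0, 0, 0, 0, 0, 0],
  ],
)

```text
time: 10.05
ee_pos: [0.5396, -0.0639, 0.0738]
tcp_rot: [[-0.755, -0.656, 0.0], [-0.656, 0.755, 0.0], [-0.0, 0.0, -1.0]]
contact_force: [0.7, 0.3, -0.8]
opening: 0.0132
gripper_force: 48.9
```

>>> drive_tool(
  targets=[
    [0, 0, -0.05, 0, 0, -0.05],
    [0, 0, 0, 0, 0, -0.05],
    [0, 0, -0.02, 0, 0, -0.05],
    [0, 0, -0.02, 0, 0, -0.05],
    [0, 0, -0.02, 0, 0, -0.05],
    [0, 0, -0.02, 0, 0, -0.05],
    [0, 0, 0, 0, 0, 0],
    [0, 0, 0, 0, 0, 0],
  ],
)

```text
time: 10.85
ee_pos: [0.5397, -0.0639, 0.0725]
tcp_rot: [[-0.914, -0.405, 0.0], [-0.405, 0.914, -0.0], [-0.0, -0.0, -1.0]]
contact_force: [-0.3, 0.0, -0.1]
opening: 0.0134
gripper_force: 48.9
```

```bash
cat > st.py <<'E'
from h import *
np.set_printoptions(precision=3,suppress=True)
s=r.get_state();print(s["time"],s["ee_pos"],s["joint_positions"],s["contact_force"],s["torque"],np.degrees(np.arctan2(s["tcp_rot"][1][1],s["tcp_rot"][0][1]))-90)
E
python3 st.py
```

```text
10.85 [ 0.54  -0.064  0.073] [ 0.5    0.723 -0.726  2.109  0.845  0.628  1.16 ] [-0.27   0.014 -0.146] [ 0.051 -0.054 -0.031] 23.87779257430894
```

>>> drive_tool(
  targets=[
    [0, 0, -0.03, 0, 0, -0.05],
    [0, 0, -0.03, 0, 0, -0.05],
    [0, 0, -0.03, 0, 0, -0.05],
    [0, 0, -0.03, 0, 0, -0.05],
    [0, 0, 0, 0, 0, 0],
    [0, 0, 0, 0, 0, 0],
  ],
)

```text
time: 11.45
ee_pos: [0.5396, -0.0639, 0.0713]
tcp_rot: [[-0.976, -0.216, 0.0], [-0.216, 0.976, 0.0], [-0.0, -0.0, -1.0]]
contact_force: [0.2, -0.5, -0.8]
opening: 0.0131
gripper_force: 48.9
```

```bash
python3 st.py
```

```text
11.45 [ 0.54  -0.064  0.071] [ 0.467  0.709 -0.674  2.112  0.808  0.597  0.997] [ 0.208 -0.481 -0.808] [-0.001  0.029  0.004] 12.453807476855246
```

It has turned 28° and is sinking with no resistance, so this is the true start. Carrying on.

>>> drive_tool(
  targets=[
    [0, 0, -0.04, 0, 0, -0.05],
    [0, 0, -0.04, 0, 0, -0.05],
    [0, 0, -0.04, 0, 0, -0.05],
    [0, 0, -0.04, 0, 0, -0.05],
    [0, 0, -0.04, 0, 0, -0.05],
    [0, 0, 0, 0, 0, 0],
    [0, 0, 0, 0, 0, 0],
  ],
)

```text
time: 12.15
ee_pos: [0.5396, -0.064, 0.0693]
tcp_rot: [[-0.999, 0.032, 0.0], [0.032, 0.999, -0.0], [-0.0, -0.0, -1.0]]
contact_force: [0.4, -0.3, -0.8]
opening: 0.0132
gripper_force: 48.9
```

```bash
python3 st.py
```

```text
12.15 [ 0.54  -0.064  0.069] [ 0.424  0.695 -0.605  2.116  0.758  0.558  0.796] [ 0.396 -0.302 -0.784] [ 0.046  0.054 -0.03 ] -1.8539346940704888
```

>>> drive_tool(
  targets=[
    [0, 0, -0.03, 0, 0, -0.05],
    [0, 0, -0.03, 0, 0, -0.05],
    [0, 0, -0.03, 0, 0, -0.05],
    [0, 0, -0.03, 0, 0, -0.05],
    [0, 0, 0, 0, 0, 0],
    [0, 0, 0, 0, 0, 0],
  ],
)

```text
time: 12.75
ee_pos: [0.5399, -0.0639, 0.0682]
tcp_rot: [[-0.973, 0.23, 0.001], [0.23, 0.973, 0.0], [-0.001, 0.0, -1.0]]
contact_force: [0.6, 0.7, 2.2]
opening: 0.0133
gripper_force: 49.3
```

```bash
python3 st.py
```

```text
12.75 [ 0.54  -0.064  0.068] [ 0.388  0.683 -0.551  2.118  0.713  0.529  0.641] [0.603 0.691 2.227] [ 0.077 -0.021 -0.019] -13.307233909420859
```

>>> drive_tool(
  targets=[
    [0, 0, -0.02, 0, 0, -0.04],
    [0, 0, -0.02, 0, 0, -0.04],
    [0, 0, 0, 0, 0, -0.04],
    [0, 0, 0, 0, 0, 0],
    [0, 0, 0, 0, 0, 0],
  ],
)

```text
time: 13.25
ee_pos: [0.5402, -0.0639, 0.0682]
tcp_rot: [[-0.938, 0.346, 0.001], [0.346, 0.938, -0.0], [-0.001, 0.0, -1.0]]
contact_force: [-1.0, 0.0, 5.9]
opening: 0.0133
gripper_force: 49.9
```

```bash
python3 st.py
```

```text
13.25 [ 0.54  -0.064  0.068] [ 0.366  0.676 -0.518  2.119  0.683  0.513  0.55 ] [-0.982  0.012  5.918] [ 0.009  0.048 -0.155] -20.22069019988274
```

The height has stopped at the expected home value under light force, with little torque, so the flange is on the rim. Releasing and lifting.

>>> drive_tool(
  targets=[
    [0, 0, 0.05, 0, 0, 0],
    [0, 0, 0, 0, 0, 0],
    [0, 0, 0, 0, 0, 0],
    [0, 0, 0, 0, 0, 0],
    [0, 0, 0, 0, 0, 0],
    [0, 0, 0.5, 0, 0, 0],
    [0, 0, 1.5, 0, 0, 0],
    [0, 0, 3, 0, 0, 0],
    [0, 0, 4, 0, 0, 0],
    [0, 0, 4, 0, 0, 0],
    [-2, 4, 2, 0, 0, 0],
    [-2, 4, 0, 0, 0, 0],
    [-2, 4, 0, 0, 0, 0],
    [0, 4, 0, 0, 0, 0],
    [0, 4, 0, 0, 0, 0],
    [0, 0, 0, 0, 0, 0],
  ],
  claw=5,
)

```text
time: 14.85
ee_pos: [0.4793, 0.1421, 0.2194]
tcp_rot: [[-0.94, 0.34, 0.002], [0.34, 0.94, 0.004], [-0.001, 0.004, -1.0]]
contact_force: [-0.1, -1.3, 0.2]
opening: 0.0504
gripper_force: 0.0
```

Run:
```python
from h import *
a=r.grab_frame("side")[:,:,::-1];b=r.grab_frame("top")[:,:,::-1]
cv2.imwrite("pics/end.png",np.hstack([cv2.resize(a[180:260,270:350],(400,400),interpolation=2),cv2.resize(b[165:245,340:420],(400,400),interpolation=2)]))
```

```text
(no output)
```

View pics/end.png

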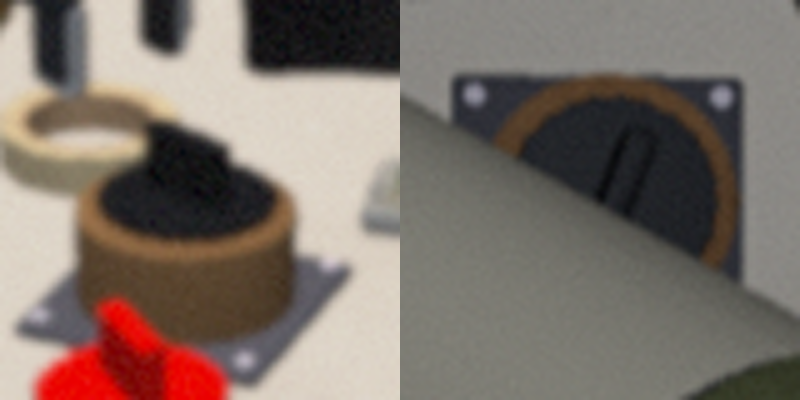

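The side crop shows the knob's flange flush and level on the hub (around 190,195). The top crop shows the bar at about -20°, as turned. The gripper is clear.

```bash
python3 -c "
from bench import r
print(r.hand_in())"
```

```text
the job is handed in; nothing more can be done
None
```

I screwed the black knob home through the true start, with its flange flush on the hub, then released it and handed the job in at about 15 s; the hand-in call returned no verdict.

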